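# Lock a clevis pin with its spring cotter

## Robot

A 7-joint arm with a two-finger parallel gripper is mounted at the origin on a cart in front of the work surface, level with it; the furniture and walls round the work are solid. World frame = base frame: x ahead of the robot, y to its left, z up, the work surface at z = 0. Lengths are in m, angles in rad, forces in N, time in s.
With the tool pointing down it reaches from about 0.425 to 0.95 m from the base axis. Payload 16.7 kg.
Tool frame: the origin (TCP) lies midway between the tips of the shut fingers; the grasp point (between the pads) lies 19 mm behind it; z points along the fingers, y is the direction in which the jaws open and shut (so a half turn about z gives the same grasp; the last joint's range is limited). The gripper opens to 94 mm and grips with 3 to 60 N. Pads are 16 mm wide; open, the fingers measure 119 mm over their backs; the gripper's body (75 mm by 177 mm) begins 78 mm behind the grasp point.
Start: joints at [1.091, 0.426, 0.074, 1.606, -0.034, 1.111, -0.067], TCP at [0.219, -0.638, 0.205] pointing down, gripper open.
Joint ranges: [-2.85, 2.85], [-0.5, 2.14], [-1.23, 1.37], [0.21, 2.46], [-1.02, 4.16], [0.16, 2.05], [-2.73, 2.73]. Speed limits (rad/s): [1.89, 1.89, 2.39, 2.39, 3.01, 3.01, 3.01].

## Interface

Orientations are given as a unit quaternion [w, x, y, z].
In Python, from cell import robot gives the robot as it stands. The module is installed in compiled form; this text tells all that it offers.
- The arm moves only by the tool send_rows, never from a script. Its argument "plan" is a list of rows, each a list of 3 entries, a list of its own where there are three numbers: the finger opening in cm, from 0 to 9.4, then the shift along the world's x, y, z in cm, then the turn, a rotation vector about the world's x, y, z in degrees. In form: [[grip, [x, y, z], [ax, ay, az]], ...]. A call has 1 to 5 rows; each row is the pose to reach, as a shift and turn from the pose commanded when the call began; what a row does not reach only later rows make up. A row lasts 1/12 s, in which the tool goes at most 41.7 mm and 7.16 degrees, less where a joint would pass 70% of its speed; a pose out of reach is approached as far as the arm can. A call with a gripper value outside its range is refused whole. The fingers move at their own pace and stop on an object; "grip_force" is the grip in N (left out, the last holds). Time passes only in rows, so rows that repeat a pose let the fingers close. It gives the time, the measured TCP pose, the force and the opening at its end, in the units of the state.
- robot.observe(): the state, without advancing time (a new reading comes with each control period).
- robot.grab_frame(name): name is "side" or "top"; returns a dict with "pixels" (384x512x3 uint8, blue, green, red), "range_z" (384x512 float32, m along the optical axis (not along the pixel's ray), 0 where there is no reading), "intrinsics" (3x3 intrinsics, pixels), "extrinsics" (4x4, takes a point from camera to world coordinates). Camera axes: x right, y up, looking along -z (the intrinsics and any distortion apply to the point x, -y, -z); pixel columns grow to the right and rows downward; lengths in m; the calibration is good to about 2 mm. A picture is of the moment at which its call begins.
- robot.hand_in(): hands the job in, once; it reports no verdict.
The state is a dict: "time": time; "joint_pos": joint angles; "qvel": joint speeds; "tau": joint torques, N m; "eef_pos": TCP position; "tool_rot": TCP orientation; "force": force on the tool from outside, world axes, zero at the start; "ft_torque": the same for the moment, N m; "finger_gap": finger opening in m.
Only numpy, scipy, OpenCV 4.12 (cv2) and the standard library are available. Lean on these libraries where they do the work, as an engineer would, in place of code of your own. Each camera call takes 0.05 s, during which the arm holds its last target.

## Task

Draw the larger spring cotter out of the wooden rack, feel for the cross hole in the free end of the clevis pin and push the cotter's straight leg down through it, bow lying round the pin, until the bow snaps over and the cotter sits fully home; then let go. Work gently: never press the cotter against the clevis or its pin harder than about 25 N, and leave the smaller cotter standing in the rack.

Things in the scene. Friction and masses are not known exactly. Their poses are not given: they have to be found in the camera images.
- cotter: Larger spring cotter: bare 6 mm steel wire, 107 mm long, 70 g (+-30%), upright in the rack. Origin: lower end of the straight leg (1.2 mm chamfer); z up the leg, x from the leg to the bow, y normal to the wire's plane. Bow: shoulder at x 8, z 58; out to x 19, z 43; in to a knee at x 11, z 30; flared end x 18, z 19 (mm). Fully home, the shoulder rests on the pin and the pin's axis is at z 43.
- coil (a point): Centre of the larger cotter's double coil, the place to grip across its two flat faces (along the cotter's y): 12 mm thick in y, 23 mm in diameter, 8.5 mm in x and 95 mm in z from the cotter's origin. Axes as the cotter's.
- bow (a joint): Opening of the cotter's bow, sprung at the shoulder (rad): 0 relaxed, about 0.15 at the pin's widest place, near 0 once snapped over. It meets the pin some 26 mm before home; the push then takes about 5 to 15 N until the knee is past the pin's widest place, 13 mm before home; from there the spring helps to draw it home.
- small_cotter: Smaller spring cotter, 5 mm wire, 83 mm long; it does not belong to this pin and stands in the rack's other hole. Origin and axes as for the larger; coil centre at x 6.5, z 74 mm.
- rack: Fixed wooden rack strip, 48 x 136 x 30 mm, origin centred under it, z up. Two upright 8 mm holes at x -8, y +42 and -42 mm, from z 4 to the top at z 30. Beside them a groove, x -2 to 18, floor at z 20, where the ends of the bows rest: the cotters' axes start parallel to the rack's. Either cotter may be in either hole.
- clevis: Fixed steel clevis holding a tie rod end, on a base plate; 97 mm high, origin on its underside, z up. A 28 mm pin runs through it along y, axis at x 0, z 75 mm. The pin's free end stands out to +y beyond the cheek (outer face y 23, top z 97) to y 66 to 86. The cotter goes down through its end, bow on the +x or the -x side.
- hole_mean (a point): Point fixed to the clevis at x 0, y 50, z 89 mm: the mean place of the upper mouth of the pin's upright 8 mm cross hole. The pin has end play and sits, held fast by its load, anywhere up to 10 mm either way along the clevis's y: the real hole is at y 40 to 60 and must be seen or felt for. Axes as the clevis's.

How it is judged:
By the outcome, as a careful person would: the job done as asked, in the order asked, and still so for the second after the job is handed in, with the robot touching nothing.
It also fails if it takes over 61 s, if anything falls off the work surface, if the arm or the gripper's body presses on something with over 40 N, if the wrist force passes 120 N, or if a joint passes its speed limit or range.

## Working session

There is one attempt and no reset: what is moved stays moved. The work goes in short steps, Python scripts to look and compute and a tool call to move; the robot and the scene stay as the last step left them, time stands still between calls to the robot, and variables do not carry over. Pictures are saved under pics/ and viewed, and the job is handed in when it is done.

Besides the shell and the picture viewer there is one more tool, called after "Request:" as name(argument=value, ...) on one line, values as JSON. send_rows: Moves the arm, as the interface text tells. Its arguments: {"type":"object","properties":{"plan":{"type":"array","items":{"type":"array"}},"grip_force":{"type":"number"}},"required":["plan"]}

```bash
mkdir -p pics; cat > h.py <<'E'
import numpy as np, cv2
from cell import robot
def grab(n):
    f=robot.grab_frame(n); return f
def save(f,fn,crop=None,scale=1):
    im=f["pixels"].copy()
    if crop: r0,r1,c0,c1=crop; im=im[r0:r1,c0:c1]
    im=cv2.resize(im,None,fx=scale,fy=scale,interpolation=cv2.INTER_NEAREST if scale>2 else cv2.INTER_LINEAR)
    cv2.imwrite(fn,im)
def world(f):
    K=np.array(f["intrinsics"]);T=np.array(f["extrinsics"]);d=f["range_z"]
    v,u=np.mgrid[0:d.shape[0],0:d.shape[1]]
    X=(u-K[0,2])/K[0,0]*d;Y=-(v-K[1,2])/K[1,1]*d
    P=np.stack([X,Y,-d,np.ones_like(d)],-1)@T.T
    P=P[...,:3]; P[d==0]=np.nan; return P
def proj(f,p):
    K=np.array(f["intrinsics"]);T=np.linalg.inv(np.array(f["extrinsics"]))
    c=T@np.append(p,1); return K[0,0]*c[0]/-c[2]+K[0,2], K[1,2]+K[1,1]*c[1]/c[2]
def ray(f,u,v):
    K=np.array(f["intrinsics"]);T=np.array(f["extrinsics"])
    d=T[:3,:3]@np.array([(u-K[0,2])/K[0,0],-(v-K[1,2])/K[1,1],-1]); return T[:3,3],d
def onz(f,u,v,z):
    o,d=ray(f,u,v); return o+d*(z-o[2])/d[2]
E
python3 - <<'E'
from h import *
s=robot.observe()
print({k:np.round(v,3).tolist() for k,v in s.items()})
for n in("side","top"):
    f=grab(n);save(f,f"pics/{n}0.png",scale=1.5);print(f.keys(),np.round(f["intrinsics"],1).tolist(),np.round(f["extrinsics"],3).tolist())
    np.save(n+"0.npy",f,allow_pickle=True)
E
```

```text
{'time': 0.0, 'joint_pos': [1.091, 0.427, 0.074, 1.607, -0.034, 1.111, -0.067], 'qvel': [-0.001, -0.001, -0.001, -0.003, -0.0, -0.001, -0.001], 'tau': [0.001, -93.58, 3.667, -45.419, -0.049, 0.02, 0.0], 'eef_pos': [0.219, -0.638, 0.205], 'tool_rot': [-0.001, 0.986, 0.165, -0.0], 'force': [-0.379, 0.12, -0.095], 'ft_torque': [-0.026, -0.001, 0.01], 'finger_gap': 0.094}
dict_keys(['pixels', 'range_z', 'intrinsics', 'extrinsics']) [[466.5, 0.0, 256.3], [0.0, 466.5, 201.7], [0.0, 0.0, 1.0]] [[-0.931, 0.159, -0.328, 0.191], [-0.364, -0.374, 0.853, 0.956], [0.013, 0.914, 0.406, 0.519], [0.0, 0.0, 0.0, 1.0]]
dict_keys(['pixels', 'range_z', 'intrinsics', 'extrinsics']) [[396.7, 0.0, 259.9], [0.0, 396.7, 189.5], [0.0, 0.0, 1.0]] [[-0.021, 0.983, -0.184, 0.359], [-1.0, -0.021, 0.004, 0.053], [-0.0, 0.184, 0.983, 0.981], [0.0, 0.0, 0.0, 1.0]]
```

View pics/side0.png

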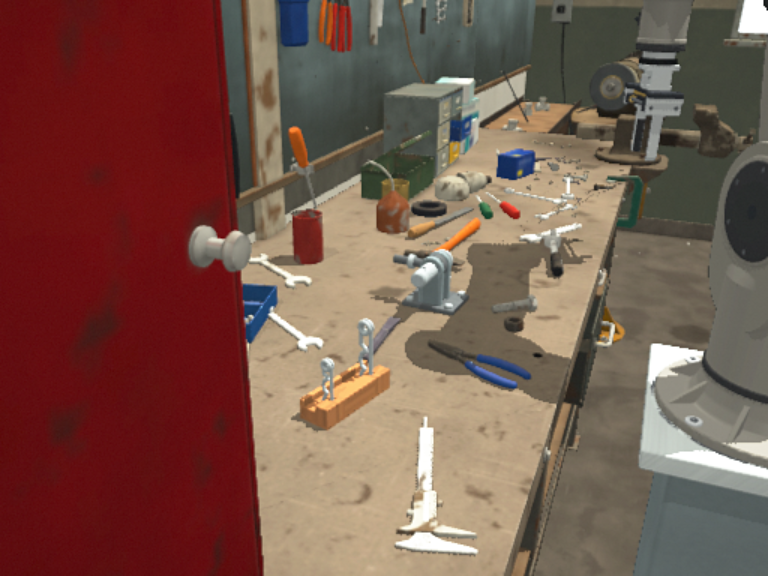

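View pics/top0.png

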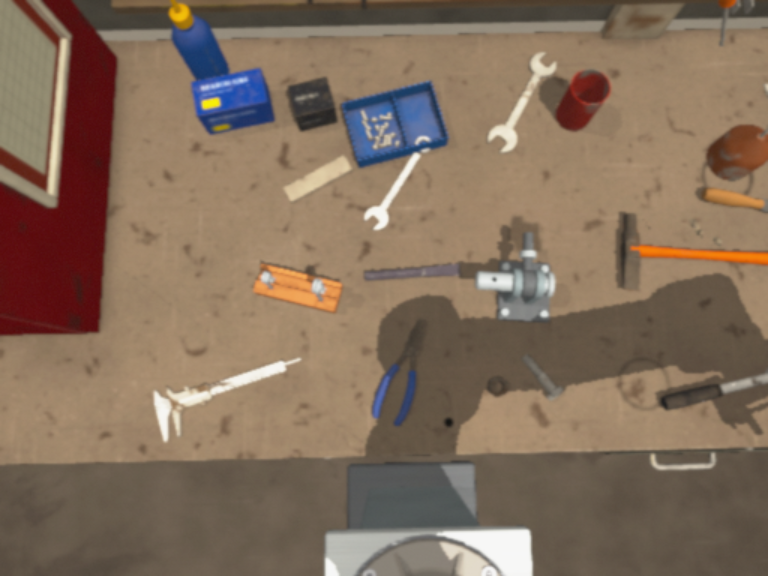

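The side view shows the rack at about (345,395) of the scaled picture, with the larger cotter nearest the clevis at (366,345). In the top view the rack is at (298,287) and the clevis pin's free end points left at (493,281). Next I take enlarged crops.

```bash
python3 - <<'E'
from h import *
s=np.load("side0.npy",allow_pickle=True).item();t=np.load("top0.npy",allow_pickle=True).item()
a=cv2.resize(s["pixels"][200:290,190:330],None,fx=5,fy=5,interpolation=cv2.INTER_CUBIC)
cv2.imwrite("pics/s_rack.png",a)
cv2.imwrite("pics/t_rack.png",cv2.resize(t["pixels"][165:220,160:240],None,fx=9,fy=9,interpolation=cv2.INTER_CUBIC))
cv2.imwrite("pics/t_clev.png",cv2.resize(t["pixels"][150:220,305:385],None,fx=8,fy=8,interpolation=cv2.INTER_CUBIC))
cv2.imwrite("pics/s_clev.png",cv2.resize(s["pixels"][155:215,255:325],None,fx=9,fy=9,interpolation=cv2.INTER_CUBIC))
P=world(t);Q=world(s)
for u,v in [(178,186),(212,193),(200,180),(330,187),(320,187),(340,187),(352,187)]: print("top",u,v,P[v,u].round(4))
for u,v in [(244,222),(219,245),(285,180)]: print("side",u,v,Q[v,u].round(4))
E
```

```text
top 178 186 [0.5413 0.2403 0.073 ]
top 212 193 [0.5173 0.1572 0.1048]
top 200 180 [ 0.5702  0.2    -0.    ]
top 330 187 [ 0.5289 -0.1116  0.0863]
top 320 187 [ 0.5291 -0.0884  0.0878]
top 340 187 [ 0.5282 -0.1344  0.0872]
top 352 187 [ 0.5261 -0.16    0.0953]
side 244 222 [0.52   0.1679 0.0936]
side 219 245 [0.5389 0.2473 0.077 ]
side 285 180 [ 0.5212 -0.1053  0.0875]
```

View pics/s_rack.png

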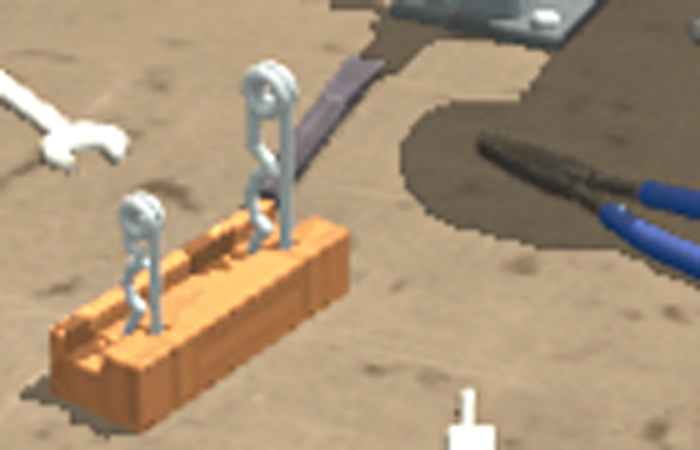

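View pics/t_rack.png

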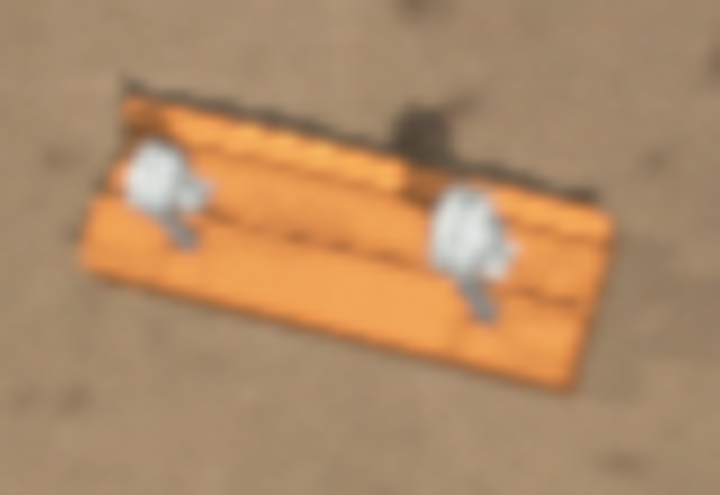

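View pics/t_clev.png

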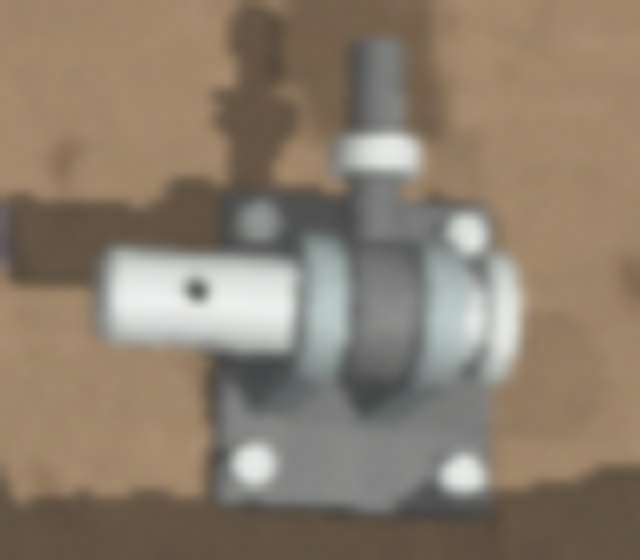

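View pics/s_clev.png

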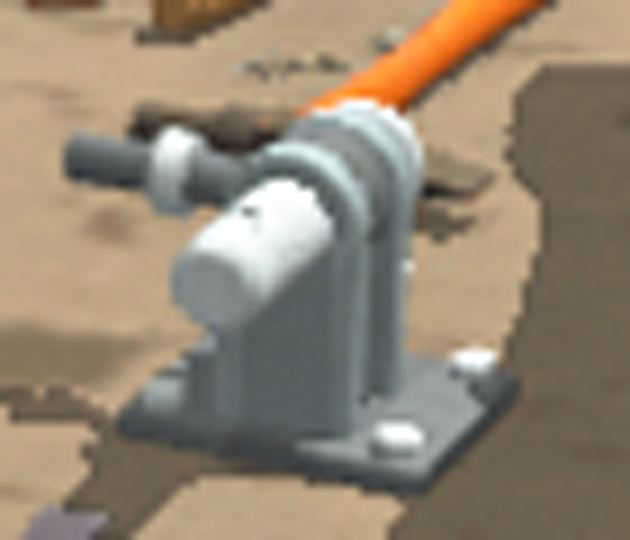

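```bash
python3 - <<'E'
from h import *
s=np.load("side0.npy",allow_pickle=True).item();t=np.load("top0.npy",allow_pickle=True).item()
P=world(t);Q=world(s)
def rack(f,P,box):
    r0,r1,c0,c1=box
    hsv=cv2.cvtColor(f["pixels"],cv2.COLOR_BGR2HSV)
    m=(hsv[...,0]>5)&(hsv[...,0]<20)&(hsv[...,1]>140)
    mm=np.zeros_like(m);mm[r0:r1,c0:c1]=m[r0:r1,c0:c1]
    top=mm&(abs(P[...,2]-0.03)<0.004)
    R=cv2.minAreaRect((P[top][:,:2]*1000).astype(np.float32));print("rack",R,top.sum())
    c=np.array(R[0])/1000; 
rack(t,P,(160,220,160,240)); rack(s,Q,(235,290,190,270))
# cotter points by height
for nm,f,W in(("top",t,P),("side",s,Q)):
  for lab,zlo,zhi,x0,x1,y0,y1 in [("big",.089,.125,.45,.6,.1,.21),("small",.068,.1,.45,.6,.21,.3)]:
    m=(W[...,2]>zlo)&(W[...,2]<zhi)&(W[...,0]>x0)&(W[...,0]<x1)&(W[...,1]>y0)&(W[...,1]<y1)
    p=W[m]; print(nm,lab,len(p),p.mean(0).round(4),p.min(0).round(4),p.max(0).round(4), cv2.minAreaRect((p[:,:2]*1000).astype(np.float32)))
# pin hole
for nm,f,W,b in(("top",t,P,(183,190,325,334)),("side",s,Q,(174,184,277,290))):
    g=cv2.cvtColor(f["pixels"],cv2.COLOR_BGR2GRAY)[b[0]:b[1],b[2]:b[3]]
    print(g)
E
```

```text
rack ((536.1881103515625, 201.16607666015625), (135.68490600585938, 48.6155891418457), 74.7344741821289) 571
rack ((534.258056640625, 202.9033203125), (135.4673309326172, 48.8023681640625), 74.41510772705078) 273
top big 62 [0.5234 0.1604 0.1057] [0.5135 0.153  0.0928] [0.5364 0.1683 0.1131] ((524.2485961914062, 161.00730895996094), (11.922117233276367, 22.532268524169922), 72.67770385742188)
top small 39 [0.5435 0.242  0.0825] [0.5358 0.2366 0.0696] [0.5518 0.2484 0.0891] ((544.120361328125, 242.68515014648438), (9.337575912475586, 16.218530654907227), 66.03504180908203)
side big 103 [0.5222 0.1636 0.1005] [0.5124 0.1554 0.0891] [0.5358 0.1698 0.1115] ((523.8394165039062, 162.4751739501953), (12.499642372131348, 23.411521911621094), 77.57598114013672)
side small 76 [0.5418 0.2449 0.079 ] [0.534  0.238  0.0683] [0.5508 0.251  0.0878] ((541.9977416992188, 243.75942993164062), (11.73602294921875, 16.21299171447754), 71.13013458251953)
[[210 208 207 202 197 199 199 199 199]
 [222 220 215 197 184 196 212 217 217]
 [229 225 209 165 130 157 204 224 226]
 [234 230 212 156 104 133 202 228 232]
 [238 237 231 202 163 175 220 235 237]
 [234 233 232 227 222 223 231 236 237]
 [224 224 224 224 225 225 228 229 231]]
[[100 106 111 118 116 104  99  95  97 108  95  99 100]
 [ 80  84  92 103 102  96 120 201 254 255 253 127 105]
 [ 66  70  78 102 104 171 251 254 255 255 255 254 248]
 [ 78  76  70 114 192 255 255 255 253 252 253 254 251]
 [161 152 139 180 221 142 195 255 252 251 251 247 244]
 [162 175 237 252 254 242 228 254 254 249 245 241 238]
 [199 249 254 254 254 252 234 250 250 244 239 235 227]
 [241 250 254 254 253 252 249 248 242 237 228 225 210]
 [228 236 242 240 247 252 249 242 231 223 209 193 186]
 [152 163 188 215 228 240 243 238 227 204 204 188 153]]
```

```bash
python3 - <<'E'
from h import *
from scipy.optimize import least_squares
s=np.load("side0.npy",allow_pickle=True).item();t=np.load("top0.npy",allow_pickle=True).item()
for nm,f in(("top",t),("side",s)):
    W=world(f)
    m=(W[...,2]>.05)&(W[...,2]<.1)&(W[...,0]>.495)&(W[...,0]<.555)&(W[...,1]>-.14)&(W[...,1]<-.07)
    p=W[m]
    def r(q): # axis x=a+b*(y+.11), z=c
        return np.hypot((p[:,0]-q[0]-q[1]*(p[:,1]+.11))*np.cos(np.arctan(q[1])),p[:,2]-q[2])-.014
    k=least_squares(r,[.525,0,.075],loss="soft_l1",f_scale=.001)
    print(nm,len(p),k.x.round(4),"yaw",np.degrees(np.arctan(-k.x[1])).round(2),"rms",np.std(k.fun).round(4),"end y",p[:,1].max())
    b=(abs(W[...,2]-.008)<.006)&(W[...,0]>.42)&(W[...,0]<.6)&(W[...,1]>-.26)&(W[...,1]<-.08)
    hs=cv2.cvtColor(f["pixels"],cv2.COLOR_BGR2HSV); b&=(hs[...,1]<70)
    q=W[b]; print(" base",len(q),np.median(q[:,2]),cv2.minAreaRect((q[:,:2]*1000).astype(np.float32)))
    np.set_printoptions(linewidth=150)
T=t
g=cv2.cvtColor(t["pixels"],cv2.COLOR_BGR2GRAY).astype(float)
sub=g[183:189,325:334]; w=np.clip(205-sub,0,None); w[0]=0;w[1,:3]=0
v,u=np.mgrid[183:189,325:334]
cu,cv_=(u*w).sum()/w.sum(),(v*w).sum()/w.sum(); print("hole px",cu,cv_, onz(t,cu,cv_,.089),onz(t,cu,cv_,.087))
g=cv2.cvtColor(s["pixels"],cv2.COLOR_BGR2GRAY).astype(float)
for uv in[(282,178),(282.5,178.3),(283,178.5)]: print("side",uv,onz(s,*uv,.089))
print(proj(s,onz(t,cu,cv_,.089)))
E
```

```text
top 344 [0.5307 0.1098 0.0752] yaw -6.27 rms 0.003 end y -0.08179384746701733
 base 626 0.009836679715308938 ((514.0424194335938, -177.4669647216797), (156.20262145996094, 122.21127319335938), 29.185251235961914)
side 286 [0.5291 0.2129 0.0756] yaw -12.02 rms 0.0051 end y -0.07800819559764527
 base 401 0.009974454413636202 ((510.90240478515625, -168.2773895263672), (155.44207763671875, 177.64418029785156), 6.921125411987305)
hole px 329.13346613545815 185.67131474103584 [ 0.53148952 -0.10932674  0.089     ] [ 0.5318755  -0.10969062  0.087     ]
side (282, 178) [ 0.53152625 -0.11192799  0.089     ]
side (282.5, 178.3) [ 0.52966781 -0.11040387  0.089     ]
side (283, 178.5) [ 0.52803923 -0.10955956  0.089     ]
(np.float64(281.69165917693834), np.float64(178.33790958512975))
```

```bash
python3 - <<'E'
from h import *
from scipy.optimize import least_squares
t=np.load("top0.npy",allow_pickle=True).item();s=np.load("side0.npy",allow_pickle=True).item()
B=[onz(t,305+(a+.5)/8-.5,150+(b+.5)/8-.5,.013) for a,b in[(258,222),(468,232),(253,465),(463,475)]]
B=np.array(B);print(B.round(4),"centre",B.mean(0).round(4))
for i,j in((1,0),(3,2)): d=B[i]-B[j];print("yaw",np.degrees(np.arctan2(-d[0],d[1])) ,np.degrees(np.arctan2(d[0],-d[1])))
for i,j in((0,2),(1,3)): d=B[i]-B[j];print("yawx",np.degrees(np.arctan2(d[1],d[0])),np.linalg.norm(d[:2]))
for nm,f in(("top",t),("side",s)):
    W=world(f)
    m=(W[...,2]>.07)&(W[...,2]<.093)&(W[...,0]>.51)&(W[...,0]<.55)&(W[...,1]>-.128)&(W[...,1]<-.086)
    p=W[m]
    def r(q):return np.hypot(p[:,0]-q[0]-q[1]*(p[:,1]+.11),p[:,2]-q[2])-.014
    k=least_squares(r,[.53,0,.075],loss="soft_l1",f_scale=.0005)
    print(nm,len(p),k.x.round(4),"yaw",np.degrees(np.arctan(-k.x[1])).round(2),np.median(abs(k.fun)))
# silhouette edges in top: columns 320..340
g=cv2.cvtColor(t["pixels"],cv2.COLOR_BGR2GRAY).astype(float)
for c in range(319,341,3): print(c,g[176:198,c].astype(int))
E
```

```text
[[ 0.567  -0.1435  0.013 ]
 [ 0.5624 -0.2088  0.013 ]
 [ 0.4906 -0.1376  0.013 ]
 [ 0.4861 -0.202   0.013 ]] centre [ 0.5265 -0.1729  0.013 ]
yaw 175.98483054471774 -4.015169455282274
yaw 176.02459269959886 -3.975407300401141
yawx -4.40834985064077 0.07662797589043462
yawx -5.102323489551077 0.07659516371516573
top 217 [0.5309 0.0895 0.0751] yaw -5.12 0.0007608029492165939
side 94 [0.5298 0.0862 0.0759] yaw -4.93 0.0005826528333140214
319 [ 87  87  88  89 104 145 170 185 197 207 215 218 212 201 188 173 159 144
 139 138 138 141]
322 [ 97  86  87  88 105 148 189 213 223 230 235 237 233 224 213 194 169 143
 138 139 139 139]
325 [ 87  86  85  86  98 135 181 210 222 229 234 238 234 224 214 195 170 148
 139 138 139 140]
328 [ 86  86  85  85  88 121 175 202 197 165 156 202 227 224 215 197 170 143
 132 128 132 134]
331 [ 83  83  82  83  85 116 171 199 212 204 202 220 231 228 218 200 167 130
  98  93  86  81]
334 [ 92  98  99  93  86 111 166 199 218 226 232 237 237 231 221 206 185 151
 101  76  78  83]
337 [142 147 145 134 103 107 157 194 215 225 231 235 237 233 223 211 191 159
 104  75  71  72]
340 [ 90  98  97  87  82  92 137 182 210 220 225 230 233 229 218 204 187 158
 107  80  79  83]
```

Cross-checks:
- **Rack:** measures 135.6 × 48.7 mm, yaw −15.4°.
- **Larger coil:** at (0.524, 0.162, 0.099).
- **Clevis:** yaw about −4.8°.
- **Hole mouth:** near (0.531, −0.1095, 0.089), visible at top px (329.1, 185.7).

All of these agree with the given sizes, so I start moving.

Request:
send_rows(plan=[[4.0,[3,3,0.5],[0,0,-4]],[4.0,[6.5,6,1],[0,0,-10]],[4.0,[10,8.5,2],[0,0,-17]],[4.0,[13.5,11,3],[0,0,-24]],[4.0,[17,13.5,4],[0,0,-30]]], grip_force=55)

```text
time: 0.52
eef_pos: [0.3756, -0.5124, 0.2414]
tool_rot: [-0.0, 0.995, -0.099, -0.0]
force: [0.8, -0.4, -0.6]
finger_gap: 0.0645
```

```bash
cat >> h.py <<'E'
def st():
    s=robot.observe(); q=s["tool_rot"]
    from scipy.spatial.transform import Rotation as R
    m=R.from_quat([q[1],q[2],q[3],q[0]]).as_matrix()
    print("t",round(s["time"],2),"p",np.round(s["eef_pos"],4),"yyaw",round(np.degrees(np.arctan2(m[1,1],m[0,1])),2),"z",m[:,2].round(4),"F",np.round(s["force"],2),"M",np.round(s["ft_torque"],2),"gap",round(s["finger_gap"],4),"q",np.round(s["joint_pos"],2))
E
python3 -c "from h import *;st()"
```

```text
t 0.52 p [ 0.3756 -0.5124  0.2414] yyaw -101.33 z [-5.e-04  5.e-04 -1.e+00] F [ 0.78 -0.4  -0.58] M [-0.04 -0.04  0.  ] gap 0.0645 q [ 0.75  0.33  0.11  1.66 -0.04  1.15 -0.9 ]
```

Request:
send_rows(plan=[[4.0,[2.5,3,0],[0,0,-4.4]],[4.0,[5,6,0],[0,0,-4.4]],[4.0,[7.5,9,0],[0,0,-4.4]],[4.0,[9.5,12.5,0],[0,0,-4.4]],[4.0,[11.0,16.3,0],[0,0,-4.4]]])

```text
time: 0.93
eef_pos: [0.4861, -0.349, 0.2409]
tool_rot: [-0.0, 0.991, -0.133, -0.0]
force: [1.5, 0.3, 0.7]
finger_gap: 0.04
```

Request:
send_rows(plan=[[4.0,[0.5,4,0],[0,0,0]],[4.0,[1,8,0],[0,0,0]],[4.0,[1.5,12,0],[0,0,0]],[4.0,[2,16,0],[0,0,0]],[4.0,[2.5,20,0],[0,0,0]]])

```text
time: 1.35
eef_pos: [0.5095, -0.1488, 0.2413]
tool_rot: [0.0, 0.991, -0.134, -0.0]
force: [1.1, 0.1, -0.2]
finger_gap: 0.0401
```

Request:
send_rows(plan=[[4.0,[0,4,0],[0,0,0]],[4.0,[0,8,0],[0,0,0]],[4.0,[0,12,0],[0,0,0]],[4.0,[0,16,0],[0,0,0]],[4.0,[0,20,0],[0,0,0]]])

```text
time: 1.77
eef_pos: [0.5092, 0.0511, 0.2414]
tool_rot: [0.0, 0.991, -0.134, 0.0]
force: [2.0, -0.5, 0.3]
finger_gap: 0.0401
```

Request:
send_rows(plan=[[4.0,[0,4,0],[0,0,0]],[4.0,[0,8,0],[0,0,0]],[4.0,[0,10,-1],[0,0,0]],[4.0,[0,10,-4],[0,0,0]],[4.0,[0,10,-4],[0,0,0]]])

```text
time: 2.18
eef_pos: [0.5074, 0.1499, 0.1973]
tool_rot: [0.001, 0.991, -0.132, -0.003]
force: [0.0, -1.3, -0.3]
finger_gap: 0.0401
```

```bash
python3 - <<'E'
from h import *
st()
f=grab("top");save(f,"pics/t1.png",scale=1.5);f=grab("side");save(f,"pics/s1.png",scale=1.5)
E
```

```text
t 2.18 p [0.5074 0.1499 0.1973] yyaw -105.2 z [-0.0054 -0.0015 -1.    ] F [ 0.02 -1.28 -0.28] M [-0.04  0.05 -0.02] gap 0.0401 q [-0.13  0.22 -0.32  1.92  0.08  1.02 -2.32]
```

View pics/s1.png

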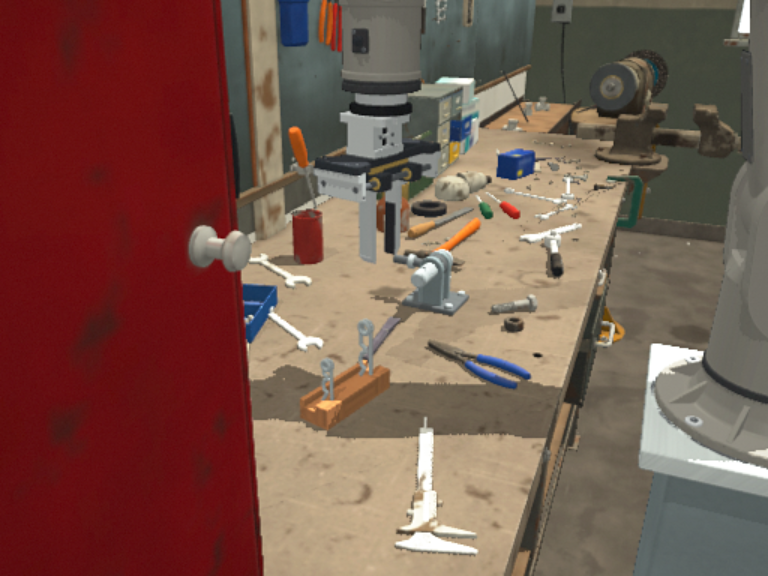

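The fingers are at about (380,220), above and behind the cotter at (366,345), and not yet settled. I let it settle.

Request:
send_rows(plan=[[4.0,[0,0,0],[0,0,0]],[4.0,[0,0,0],[0,0,0]],[4.0,[0,0,0],[0,0,0]]])

```text
time: 2.53
eef_pos: [0.5105, 0.1488, 0.2025]
tool_rot: [-0.0, 0.991, -0.134, 0.001]
force: [-0.0, 0.3, -0.4]
finger_gap: 0.0398
```

```bash
python3 -c "from h import *;st()"
```

```text
t 2.53 p [0.5105 0.1488 0.2025] yyaw -105.43 z [ 1.6e-03  4.0e-04 -1.0e+00] F [-0.03  0.27 -0.36] M [ 0.02  0.02 -0.01] gap 0.0398 q [-0.13  0.21 -0.32  1.91  0.08  1.02 -2.32]
```

Request:
send_rows(plan=[[4.0,[0.7,0.7,-2],[0,0,0]],[4.0,[1.4,1.3,-4.5],[0,0,0]],[4.0,[1.4,1.3,-6.5],[0,0,0]],[4.0,[1.4,1.3,-6.5],[0,0,0]],[4.0,[1.4,1.3,-6.5],[0,0,0]]])

```text
time: 2.95
eef_pos: [0.5236, 0.1618, 0.1365]
tool_rot: [0.0, 0.991, -0.134, -0.001]
force: [0.7, 0.1, -0.2]
finger_gap: 0.0399
```

```bash
python3 - <<'E'
from h import *
st()
f=grab("side");save(f,"pics/s2.png",crop=(110,290,180,330),scale=4)
E
```

```text
t 2.95 p [0.5236 0.1618 0.1365] yyaw -105.38 z [-1.1e-03 -4.0e-04 -1.0e+00] F [ 0.67  0.12 -0.23] M [ 0.07  0.01 -0.04] gap 0.0399 q [-0.16  0.31 -0.31  1.94  0.12  0.9  -2.37]
```

View pics/s2.png

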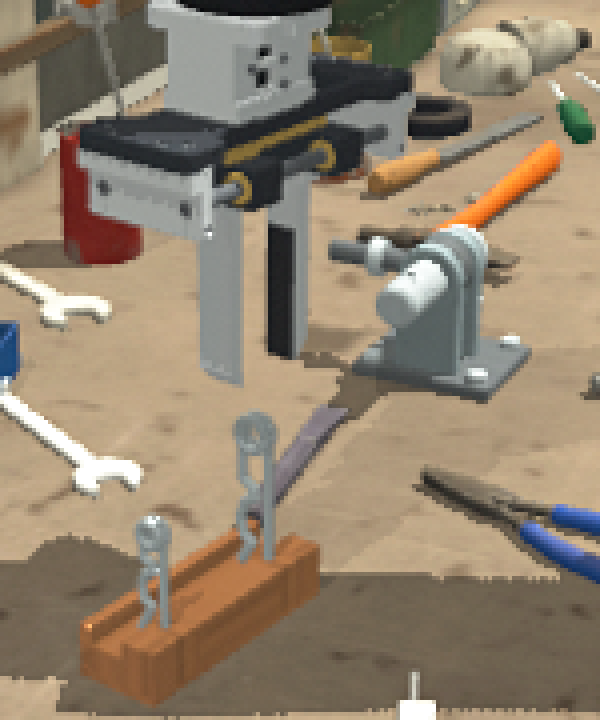

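The fingers straddle the coil at (255,430) of the crop. I descend and close.

Request:
send_rows(plan=[[4.0,[0,0,-2],[0,0,0]],[4.0,[0,0,-4],[0,0,0]],[4.0,[0,0,-5.7],[0,0,0]],[4.0,[0,0,-5.7],[0,0,0]],[3.0,[0,0,-5.7],[0,0,0]]])

```text
time: 3.42
eef_pos: [0.5243, 0.1623, 0.0806]
tool_rot: [-0.0, 0.991, -0.134, 0.0]
force: [-0.6, 0.3, 1.1]
finger_gap: 0.036
```

```bash
python3 - <<'E'
from h import *
st()
f=grab("side");save(f,"pics/s3.png",crop=(160,290,180,330),scale=4)
E
```

```text
t 3.42 p [0.5243 0.1623 0.0806] yyaw -105.37 z [ 7.e-04  2.e-04 -1.e+00] F [-0.6   0.26  1.06] M [ 0.04  0.01 -0.05] gap 0.036 q [-0.17  0.39 -0.3   1.99  0.16  0.79 -2.4 ]
```

View pics/s3.png

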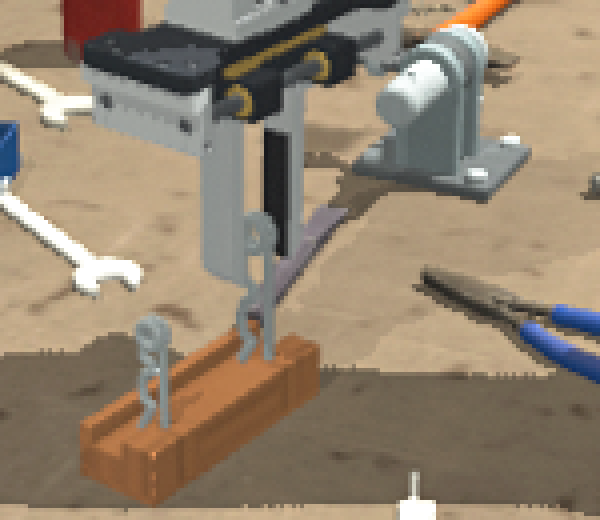

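The coil lies between the pads, at crop px (258,230). I close.

Request:
send_rows(plan=[[0.8,[0,0,0],[0,0,0]],[0.8,[0,0,0],[0,0,0]],[0.8,[0,0,0],[0,0,0]],[0.8,[0,0,0],[0,0,0]],[0.8,[0,0,0],[0,0,0]]], grip_force=55)

```text
time: 3.88
eef_pos: [0.5243, 0.162, 0.0802]
tool_rot: [0.0, 0.991, -0.134, 0.0]
force: [-1.9, -3.6, 8.3]
finger_gap: 0.0114
```

```bash
python3 -c "from h import *;st()"
```

```text
t 3.88 p [0.5243 0.162  0.0802] yyaw -105.37 z [ 1.e-03 -2.e-04 -1.e+00] F [-1.91 -3.56  8.25] M [-0.72  0.44  0.04] gap 0.0114 q [-0.17  0.39 -0.3   1.99  0.16  0.79 -2.4 ]
```

Request:
send_rows(plan=[[0.8,[0,0,0.7],[0,0,0]],[0.8,[0,0,1.7],[0,0,0]],[0.8,[0,0,3],[0,0,0]],[0.8,[0,0,4.5],[0,0,0]],[0.8,[0,0,6],[0,0,0]]])

```text
time: 4.3
eef_pos: [0.5238, 0.1625, 0.1409]
tool_rot: [-0.0, 0.991, -0.134, 0.0]
force: [0.5, -0.1, -0.6]
finger_gap: 0.0116
```

Request:
send_rows(plan=[[0.8,[0,0,2],[0,0,0]],[0.8,[0,0,4],[0,0,0]],[0.8,[0,0,6],[0,0,0]],[0.8,[0,0,7],[0,0,0]],[0.8,[0,0,7],[0,0,0]]])

```text
time: 4.72
eef_pos: [0.5249, 0.1629, 0.2121]
tool_rot: [-0.001, 0.991, -0.134, 0.002]
force: [0.2, -0.3, -1.2]
finger_gap: 0.0116
```

```bash
python3 - <<'E'
from h import *
st()
f=grab("side");save(f,"pics/s4.png",crop=(110,290,180,330),scale=4)
E
```

```text
t 4.72 p [0.5249 0.1629 0.2121] yyaw -105.35 z [ 0.0038  0.0014 -1.    ] F [ 0.25 -0.28 -1.22] M [ 0.11 -0.06  0.01] gap 0.0116 q [-0.14  0.23 -0.32  1.87  0.08  1.05 -2.34]
```

View pics/s4.png

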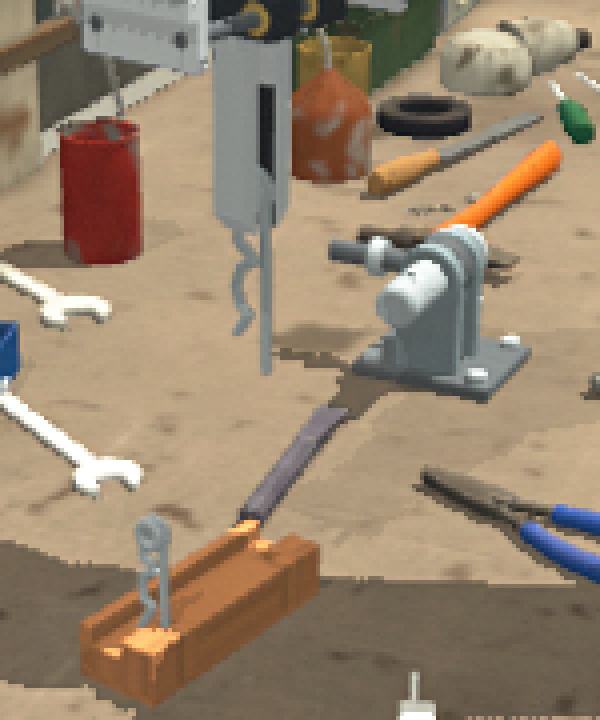

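The cotter is out, leg vertical with its tip at crop px (266,372), and the small one is still standing in the rack. Now I carry it over to the pin.

Request:
send_rows(plan=[[0.8,[0,-2.5,0],[0,0,2]],[0.8,[0.2,-6,0],[0,0,4]],[0.8,[0.4,-9.7,0],[0,0,6]],[0.8,[0.6,-13.4,0],[0,0,8.5]],[0.8,[0.8,-17,0],[0,0,10.6]]])

```text
time: 5.18
eef_pos: [0.5309, -0.0095, 0.2081]
tool_rot: [0.0, 0.999, -0.04, -0.001]
force: [1.4, 0.6, -0.5]
finger_gap: 0.0118
```

Request:
send_rows(plan=[[0.8,[0.2,-3.5,0],[0,0,0]],[0.8,[0.4,-6.5,0],[0,0,0]],[0.8,[0.7,-9,0],[0,0,0]],[0.8,[0.7,-10.2,0],[0,0,0]],[0.8,[0.7,-10.2,0],[0,0,0]]])

```text
time: 5.6
eef_pos: [0.538, -0.1126, 0.208]
tool_rot: [0.0, 0.999, -0.043, -0.001]
force: [-0.6, -0.4, -0.5]
finger_gap: 0.0116
```

```bash
python3 - <<'E'
from h import *
st()
E
```

```text
t 5.6 p [ 0.538  -0.1126  0.208 ] yyaw -94.98 z [-1.9e-03 -4.0e-04 -1.0e+00] F [-0.59 -0.4  -0.53] M [0.01 0.08 0.01] gap 0.0116 q [ 0.24  0.23 -0.17  1.87  0.05  1.04 -1.61]
```

Request:
send_rows(plan=[[0.8,[0.1,0.2,-1.2],[0,0,0]],[0.8,[0.1,0.2,-2.2],[0,0,0]],[0.8,[0.1,0.2,-2.2],[0,0,0]],[0.8,[0.1,0.2,-2.2],[0,0,0]]])

```text
time: 5.93
eef_pos: [0.5392, -0.1063, 0.1861]
tool_rot: [-0.0, 0.999, -0.041, -0.001]
force: [-0.7, -0.3, -0.9]
finger_gap: 0.0118
```

```bash
python3 - <<'E'
from h import *
st()
f=grab("side");np.save("s5.npy",f,allow_pickle=True);save(f,"pics/s5.png",crop=(120,200,240,340),scale=7)
g=grab("top");np.save("t5.npy",g,allow_pickle=True);save(g,"pics/t5.png",crop=(150,220,300,390),scale=8)
p=np.array([.5305,-.1105,.109]);print(proj(f,p),proj(g,p))
E
```

```text
t 5.93 p [ 0.5392 -0.1063  0.1861] yyaw -94.64 z [-2.1e-03  6.0e-04 -1.0e+00] F [-0.7  -0.32 -0.93] M [0.03 0.04 0.03] gap 0.0118 q [ 0.23  0.25 -0.18  1.9   0.05  1.   -1.62]
(np.float64(282.4832497268981), np.float64(170.90224686698187)) (np.float64(331.2094971361768), np.float64(184.3706257954882))
```

View pics/s5.png

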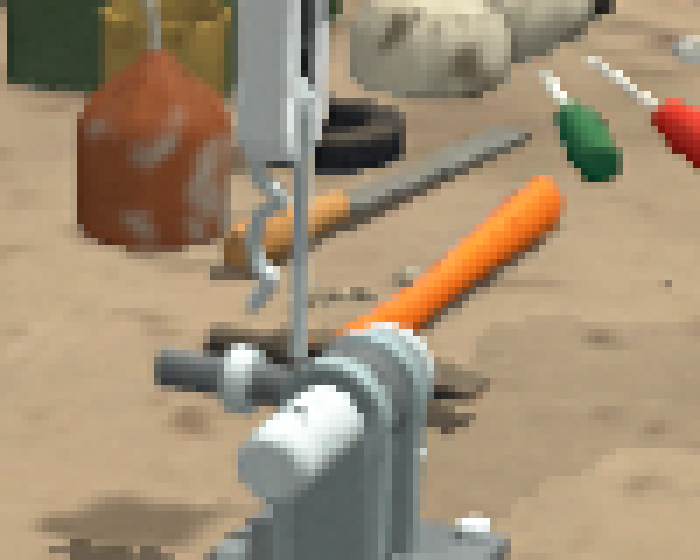

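View pics/t5.png

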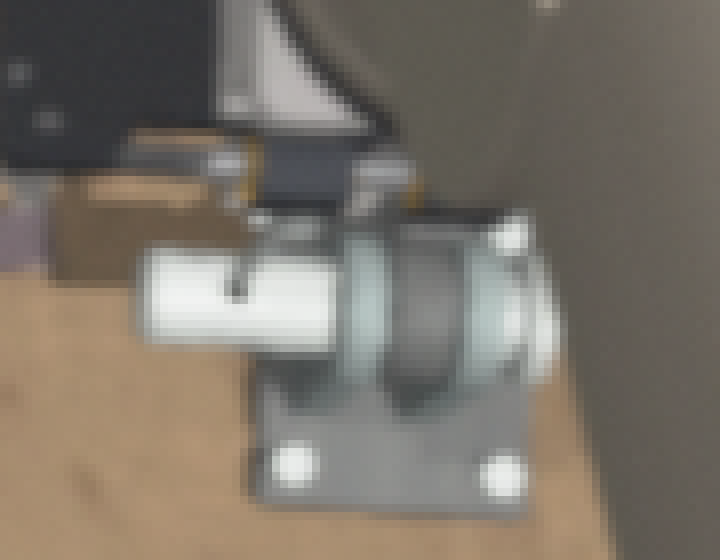

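In the top picture the leg tip is at crop px (238,283), right over the hole at (237,289). Allowing for the height difference, that puts it about 4 mm too far to +y, and the TCP reading agrees. I correct this, come lower and measure.

Request:
send_rows(plan=[[0.8,[0,-0.2,-0.5],[0,0,0]],[0.8,[0,-0.35,-1.1],[0,0,0]],[0.8,[0,-0.35,-1.1],[0,0,0]],[0.8,[0,-0.35,-1.1],[0,0,0]],[0.8,[0,-0.35,-1.1],[0,0,0]]])

```text
time: 6.45
eef_pos: [0.5398, -0.1112, 0.1764]
tool_rot: [-0.0, 0.999, -0.042, -0.0]
force: [0.3, -0.3, -1.4]
finger_gap: 0.0116
```

```bash
python3 - <<'E'
from h import *
st()
f=grab("side");np.save("s6.npy",f,allow_pickle=True);save(f,"pics/s6.png",crop=(150,200,250,320),scale=10)
g=grab("top");np.save("t6.npy",g,allow_pickle=True);save(g,"pics/t6.png",crop=(165,205,310,350),scale=16)
st()
G=cv2.cvtColor(g["pixels"],cv2.COLOR_BGR2GRAY);print(G[176:190,323:340])
for p in ([.5305,-.1095,.089],[.5305,-.1095,.098],[.5305,-.1095,.15]): p=np.array(p);print(proj(f,p),proj(g,p))
E
```

```text
t 6.45 p [ 0.5398 -0.1112  0.1764] yyaw -94.77 z [-0.e+00  1.e-04 -1.e+00] F [ 0.31 -0.27 -1.36] M [0.07 0.02 0.01] gap 0.0116 q [ 0.24  0.26 -0.18  1.91  0.05  0.98 -1.62]
t 6.55 p [ 0.54   -0.1112  0.1765] yyaw -94.75 z [ 3.e-04  0.e+00 -1.e+00] F [ 0.02  0.2  -0.37] M [ 0.02 -0.04 -0.03] gap 0.0112 q [ 0.24  0.26 -0.18  1.91  0.05  0.98 -1.62]
[[ 97  93  90  90  90  98 120 134 116  87  66  55  54  55  56  56  56]
 [ 92  90  89  90  90  91 101 104  92  80  82  77  65  64  68  72  69]
 [ 91  91  90  88  89  88  88  90  89  99 117 112  97  99 110 112  99]
 [ 92  91  90  90  90  89  89  89  88  90 100 105 111 121 129 127 107]
 [106 103 101  98  94  93  92  92  90  87  95 108 118 118 110 101  92]
 [148 142 132 124 116 114 117 119 111 102 108 124 132 125 115 108 100]
 [194 189 176 162 151 148 161 164 143 121 130 154 168 167 163 157 146]
 [219 217 215 208 189 170 175 170 143 134 157 187 203 205 203 198 191]
 [230 229 228 225 215 181 155 141 136 154 187 213 220 220 219 220 219]
 [235 235 234 231 216 165 118 120 155 191 214 221 223 222 224 226 227]
 [240 239 239 235 219 163 107 131 197 223 228 228 227 228 227 228 228]
 [242 242 241 240 236 213 170 184 224 236 236 236 236 235 234 233 232]
 [238 239 239 238 237 233 228 229 236 240 240 239 239 239 238 237 236]
 [230 231 231 231 230 230 231 232 233 235 235 236 237 237 237 236 236]]
(np.float64(282.07985246414705), np.float64(178.37058938490702)) (np.float64(329.23202897845783), np.float64(186.09332341849623))
(np.float64(282.20498093692294), np.float64(175.0784492232794)) (np.float64(329.91309212832925), np.float64(185.33156321098662))
(np.float64(282.94326138153895), np.float64(155.65423147055515)) (np.float64(334.12598053500756), np.float64(180.6195027398074))
```

View pics/s6.png

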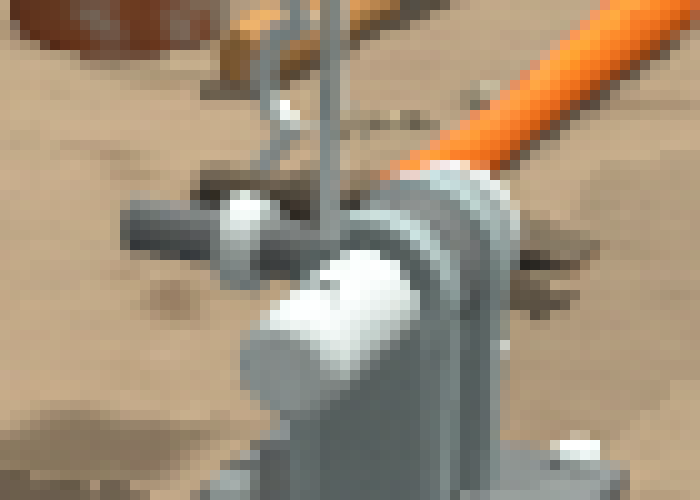

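View pics/t6.png

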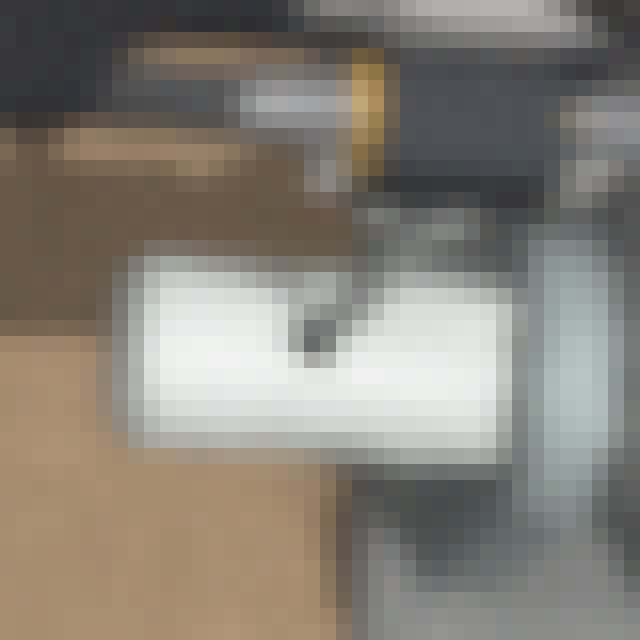

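```bash
python3 - <<'E'
from h import *
s=np.load("s6.npy",allow_pickle=True).item();s0=np.load("side0.npy",allow_pickle=True).item()
a=cv2.cvtColor(s["pixels"],cv2.COLOR_BGR2GRAY).astype(int);b=cv2.cvtColor(s0["pixels"],cv2.COLOR_BGR2GRAY).astype(int)
print(a[150:182,276:290]);
print("s0 hole");print(b[175:182,276:290])
d=abs(a-b)[150:176,276:290]
u=np.arange(276,290)
for r in range(150,174): 
    w=np.clip(abs(a-b)[r,279:287]-12,0,None); print(r, ((np.arange(279,287)*w).sum()/max(w.sum(),1)).round(2),end=" ")
# hole direction: jacobian at the hole
p=np.array([.5305,-.1095,.089])
for n,f in(("s",s),("t",np.load("t6.npy",allow_pickle=True).item())):
    for i in range(3):
        e=np.zeros(3);e[i]=.001;print(n,"xyz"[i],(np.array(proj(f,p+e))-proj(f,p)).round(3))
E
```

```text
[[171 169 134 126 145 169 127 128 169 167 155 142 132 109]
 [189 186 163 123 146 186 124 129 163 144 125 105  83  83]
 [177 147 132 119 133 154 122 130 157 112  86  77  79  80]
 [139 122 120 119 130 135 120 126 132  78  79  95 151 161]
 [127 120 121 126 120 115 117 124 116  93 152 165 170 170]
 [124 124 114 107  91  88 111 124 131 150 171 168 167 164]
 [125 117  85  80  75  80 110 132 165 165 167 164 164 163]
 [123 106  73  74  95 144 125 133 172 165 166 164 165 164]
 [126 112  94 151 163 164 117 133 175 169 169 170 168 169]
 [133 167 172 173 177 167 112 134 176 167 167 168 166 165]
 [134 192 255 168 174 165 114 134 177 164 171 167 170 170]
 [142 167 241 231 168 162 116 132 167 156 156 149 163 185]
 [165 143 168 192 184 172 129 134 136 136 132 106 123 140]
 [173 145 131 131 153 163 132 130 120 160 141 160 163 166]
 [164 134 128 152 166 163 133 143 166 171 165 171 169 170]
 [138 129 146 174 177 169 135 147 176 170 169 165 163 162]
 [134 141 178 176 151 149 136 147 180 172 159 167 167 170]
 [120 131 137 120 110 118 140 140 145 134 129 134 150 173]
 [ 93  98  93  86  91 106 140 145 142 
[... 891 characters left out ...]
54 255 255 255 254 248]
 [ 77  78  76  70 114 192 255 255 255 253 252 253 254 251]
 [129 161 152 139 180 221 142 195 255 252 251 251 247 244]
 [162 162 175 237 252 254 242 228 254 254 249 245 241 238]
 [169 199 249 254 254 254 252 234 250 250 244 239 235 227]
 [193 241 250 254 254 253 252 249 248 242 237 228 225 210]]
150 280.85 151 280.59 152 280.87 153 281.79 154 283.31 155 283.0 156 282.43 157 282.5 158 282.36 159 282.33 160 282.36 161 280.82 162 281.05 163 279.83 164 281.74 165 282.29 166 282.26 167 282.14 168 282.41 169 282.67 170 282.55 171 282.5 172 282.42 173 282.25 s x [-0.371 -0.056]
s y [-0.124  0.129]
s z [ 0.014 -0.365]
t x [-0.023 -0.428]
t y [-0.436  0.009]
t z [ 0.075 -0.084]
```

The leg tip lines up with the hole in both views to about 0.5 mm: side u is 282.45 against about 282.5, and the top streak passes through the hole. I feel downward in small steps.

Request:
send_rows(plan=[[0.8,[0,0,-0.5],[0,0,0]],[0.8,[0,0,-0.9],[0,0,0]],[0.8,[0,0,-0.9],[0,0,0]],[0.8,[0,0,-0.9],[0,0,0]]])

```text
time: 6.88
eef_pos: [0.5396, -0.1112, 0.167]
tool_rot: [-0.0, 0.999, -0.041, -0.0]
force: [1.0, -0.8, -0.1]
finger_gap: 0.0119
```

Request:
send_rows(plan=[[0.8,[0,0,-0.1],[0,0,0]],[0.8,[0,0,-0.2],[0,0,0]],[0.8,[0,0,-0.3],[0,0,0]],[0.8,[0,0,-0.35],[0,0,0]],[0.8,[0,0,-0.35],[0,0,0]]])

```text
time: 7.3
eef_pos: [0.5398, -0.1111, 0.1638]
tool_rot: [-0.0, 0.999, -0.041, -0.0]
force: [0.1, 1.2, -1.0]
finger_gap: 0.0118
```

```bash
python3 -c "from h import *;st()"
```

```text
t 7.3 p [ 0.5398 -0.1111  0.1638] yyaw -94.75 z [-0.e+00  2.e-04 -1.e+00] F [ 0.07  1.19 -0.98] M [0.31 0.02 0.03] gap 0.0118 q [ 0.23  0.28 -0.17  1.92  0.06  0.95 -1.62]
```

Request:
send_rows(plan=[[0.8,[0,0.02,-0.1],[0,0,0]],[0.8,[0,0.04,-0.2],[0,0,0]],[0.8,[0,0.04,-0.3],[0,0,0]],[0.8,[0,0.04,-0.3],[0,0,0]]])

```text
time: 7.63
eef_pos: [0.5397, -0.1108, 0.1606]
tool_rot: [-0.0, 0.999, -0.041, -0.0]
force: [0.1, 1.2, -1.4]
finger_gap: 0.0118
```

```bash
python3 -c "from h import *;st()"
```

```text
t 7.63 p [ 0.5397 -0.1108  0.1606] yyaw -94.76 z [-2.e-04  1.e-04 -1.e+00] F [ 0.07  1.24 -1.45] M [ 0.27 -0.01 -0.07] gap 0.0118 q [ 0.23  0.28 -0.17  1.92  0.06  0.94 -1.62]
```

It has entered the hole: the tip is 4 mm below the mouth with no axial push. I ease it in y and go on to just above bow contact.

Request:
send_rows(plan=[[0.8,[0,0.04,-0.3],[0,0,0]],[0.8,[0,0.06,-0.6],[0,0,0]],[0.8,[0,0.06,-0.9],[0,0,0]],[0.8,[0,0.06,-1.2],[0,0,0]],[0.8,[0,0.06,-1.2],[0,0,0]]])

```text
time: 8.05
eef_pos: [0.5395, -0.1102, 0.1481]
tool_rot: [-0.0, 0.999, -0.042, -0.0]
force: [0.4, -0.8, -0.8]
finger_gap: 0.0117
```

```bash
python3 - <<'E'
from h import *
st()
f=grab("side");save(f,"pics/s7.png",crop=(140,200,250,320),scale=10)
E
```

```text
t 8.05 p [ 0.5395 -0.1102  0.1481] yyaw -94.76 z [-9.e-04  1.e-04 -1.e+00] F [ 0.38 -0.85 -0.75] M [ 0.03 -0.03 -0.02] gap 0.0117 q [ 0.23  0.29 -0.17  1.93  0.06  0.92 -1.63]
```

View pics/s7.png

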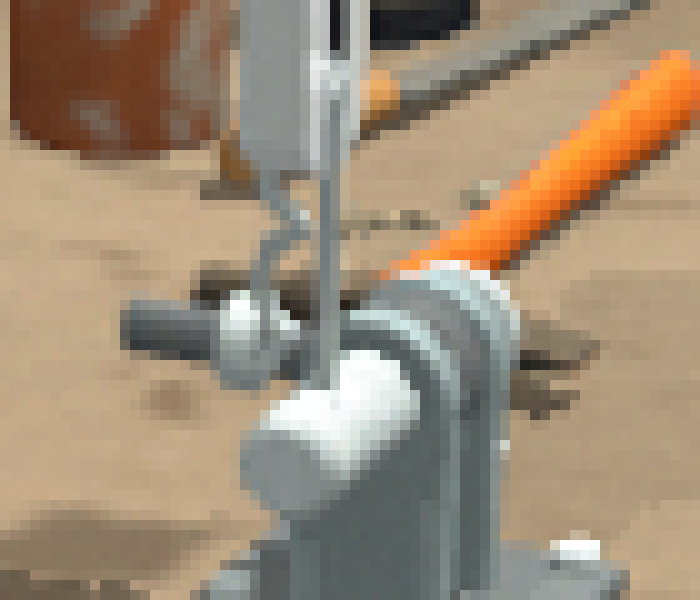

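The leg is in the pin (crop px (325,385)). The next push brings the bow into contact.

Request:
send_rows(plan=[[0.8,[0,0,-0.3],[0,0,0]],[0.8,[0,0,-0.6],[0,0,0]],[0.8,[0,0,-0.9],[0,0,0]],[0.8,[0,0,-1.2],[0,0,0]],[0.8,[0,0,-1.4],[0,0,0]]])

```text
time: 8.52
eef_pos: [0.5397, -0.1102, 0.1344]
tool_rot: [-0.0, 0.999, -0.042, -0.0]
force: [1.2, -0.6, 0.2]
finger_gap: 0.0116
```

```bash
python3 -c "from h import *;st()"
```

```text
t 8.52 p [ 0.5397 -0.1102  0.1344] yyaw -94.76 z [-3.e-04  1.e-04 -1.e+00] F [ 1.15 -0.61  0.18] M [ 0.06 -0.03 -0.  ] gap 0.0116 q [ 0.23  0.31 -0.17  1.95  0.07  0.89 -1.63]
```

Request:
send_rows(plan=[[0.8,[0,0,-0.1],[0,0,0]],[0.8,[0,0,-0.2],[0,0,0]],[0.8,[0,0,-0.3],[0,0,0]],[0.8,[0,0,-0.3],[0,0,0]]])

```text
time: 8.85
eef_pos: [0.54, -0.1102, 0.1319]
tool_rot: [-0.0, 0.999, -0.041, 0.0]
force: [0.8, 0.7, 0.8]
finger_gap: 0.0119
```

```bash
python3 -c "from h import *;st()"
```

```text
t 8.85 p [ 0.54   -0.1102  0.1319] yyaw -94.76 z [ 4.e-04  0.e+00 -1.e+00] F [0.83 0.69 0.78] M [ 0.11 -0.15  0.01] gap 0.0119 q [ 0.23  0.31 -0.17  1.95  0.07  0.89 -1.63]
```

Request:
send_rows(plan=[[0.8,[0,0,-0.1],[0,0,0]],[0.8,[0,0,-0.2],[0,0,0]],[0.8,[0,0,-0.3],[0,0,0]],[0.8,[0,0,-0.3],[0,0,0]]])

```text
time: 9.18
eef_pos: [0.5401, -0.1102, 0.1292]
tool_rot: [-0.0, 0.999, -0.041, 0.0]
force: [1.0, 0.5, 3.1]
finger_gap: 0.0117
```

```bash
python3 -c "from h import *;st()"
```

```text
t 9.18 p [ 0.5401 -0.1102  0.1292] yyaw -94.76 z [ 7.e-04  0.e+00 -1.e+00] F [0.96 0.5  3.07] M [ 0.18 -0.11  0.01] gap 0.0117 q [ 0.23  0.32 -0.17  1.95  0.07  0.88 -1.63]
```

Request:
send_rows(plan=[[0.8,[0,0,-0.1],[0,0,0]],[0.8,[0,0,-0.2],[0,0,0]],[0.8,[0,0,-0.3],[0,0,0]],[0.8,[0,0,-0.3],[0,0,0]]])

```text
time: 9.52
eef_pos: [0.5401, -0.1101, 0.1262]
tool_rot: [-0.0, 0.999, -0.041, 0.0]
force: [1.0, 1.1, 4.5]
finger_gap: 0.0119
```

```bash
python3 -c "from h import *;st()"
```

```text
t 9.52 p [ 0.5401 -0.1101  0.1262] yyaw -94.75 z [ 7.e-04  1.e-04 -1.e+00] F [0.96 1.07 4.53] M [ 0.22 -0.11 -0.01] gap 0.0119 q [ 0.23  0.32 -0.17  1.95  0.07  0.87 -1.63]
```

Request:
send_rows(plan=[[0.8,[0,0,-0.1],[0,0,0]],[0.8,[0,0,-0.2],[0,0,0]],[0.8,[0,0,-0.3],[0,0,0]],[0.8,[0,0,-0.3],[0,0,0]]])

```text
time: 9.85
eef_pos: [0.5401, -0.1101, 0.1233]
tool_rot: [-0.0, 0.999, -0.041, 0.0]
force: [-0.5, 0.5, 5.2]
finger_gap: 0.0119
```

```bash
python3 -c "from h import *;st()"
```

```text
t 9.85 p [ 0.5401 -0.1101  0.1233] yyaw -94.75 z [ 8.e-04  0.e+00 -1.e+00] F [-0.51  0.55  5.16] M [ 0.17  0.08 -0.02] gap 0.0119 q [ 0.23  0.32 -0.17  1.96  0.07  0.87 -1.64]
```

Request:
send_rows(plan=[[0.8,[0,0,-0.1],[0,0,0]],[0.8,[0,0,-0.2],[0,0,0]],[0.8,[0,0,-0.3],[0,0,0]],[0.8,[0,0,-0.3],[0,0,0]]])

```text
time: 10.18
eef_pos: [0.54, -0.1102, 0.12]
tool_rot: [-0.0, 0.999, -0.041, 0.0]
force: [0.3, -0.2, 1.4]
finger_gap: 0.0115
```

```bash
python3 - <<'E'
from h import *
st()
f=grab("side");save(f,"pics/s8.png",crop=(140,200,250,320),scale=10)
E
```

```text
t 10.18 p [ 0.54   -0.1102  0.12  ] yyaw -94.75 z [ 4.e-04 -0.e+00 -1.e+00] F [ 0.34 -0.18  1.35] M [-0.07 -0.13  0.  ] gap 0.0115 q [ 0.23  0.33 -0.17  1.96  0.07  0.86 -1.64]
```

View pics/s8.png

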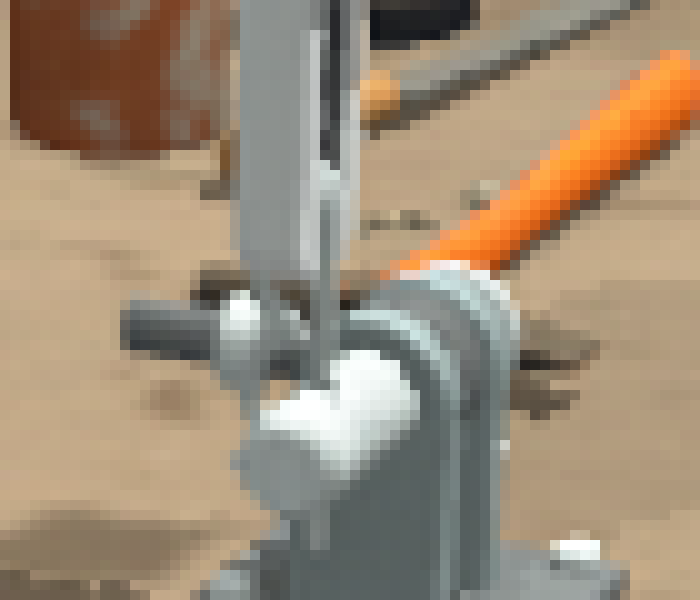

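The push peaked near 5 N and has dropped, so the knee is past the widest place. The leg shows below the pin at (318,540). I continue home.

Request:
send_rows(plan=[[0.8,[0,0,-0.15],[0,0,0]],[0.8,[0,0,-0.3],[0,0,0]],[0.8,[0,0,-0.45],[0,0,0]],[0.8,[0,0,-0.6],[0,0,0]],[0.8,[0,0,-0.6],[0,0,0]]])

```text
time: 10.65
eef_pos: [0.5396, -0.1102, 0.1132]
tool_rot: [-0.0, 0.999, -0.041, -0.0]
force: [3.7, 0.4, -9.1]
finger_gap: 0.0117
```

```bash
python3 -c "from h import *;st()"
```

```text
t 10.65 p [ 0.5396 -0.1102  0.1132] yyaw -94.75 z [-5.e-04  2.e-04 -1.e+00] F [ 3.71  0.44 -9.05] M [ 0.   -1.09 -0.01] gap 0.0117 q [ 0.23  0.34 -0.17  1.96  0.08  0.85 -1.64]
```

Request:
send_rows(plan=[[0.8,[0,0,-0.1],[0,0,0]],[0.8,[0,0,-0.2],[0,0,0]],[0.8,[0,0,-0.3],[0,0,0]],[0.8,[0,0,-0.35],[0,0,0]],[0.8,[0,0,-0.35],[0,0,0]]])

```text
time: 11.07
eef_pos: [0.5397, -0.1102, 0.1101]
tool_rot: [-0.0, 0.999, -0.041, -0.0]
force: [1.1, -0.6, -2.0]
finger_gap: 0.0116
```

```bash
python3 -c "from h import *;st()"
```

```text
t 11.07 p [ 0.5397 -0.1102  0.1101] yyaw -94.75 z [-3.e-04  0.e+00 -1.e+00] F [ 1.05 -0.57 -1.97] M [ 0.01 -0.4  -0.02] gap 0.0116 q [ 0.23  0.34 -0.17  1.97  0.08  0.84 -1.64]
```

Request:
send_rows(plan=[[0.8,[0,0,-0.05],[0,0,0]],[0.8,[0,0,-0.1],[0,0,0]],[0.8,[0,0,-0.1],[0,0,0]]])

```text
time: 11.32
eef_pos: [0.5396, -0.1103, 0.1092]
tool_rot: [-0.0, 0.999, -0.042, -0.0]
force: [0.3, 0.6, -0.9]
finger_gap: 0.0115
```

Request:
send_rows(plan=[[0.8,[0,0,-0.05],[0,0,0]],[0.8,[0,0,-0.1],[0,0,0]],[0.8,[0,0,-0.1],[0,0,0]]])

```text
time: 11.57
eef_pos: [0.5397, -0.1102, 0.1083]
tool_rot: [-0.0, 0.999, -0.041, -0.0]
force: [0.8, 0.4, -0.9]
finger_gap: 0.0111
```

```bash
python3 -c "from h import *;st()"
```

```text
t 11.57 p [ 0.5397 -0.1102  0.1083] yyaw -94.76 z [-2.e-04  1.e-04 -1.e+00] F [ 0.83  0.35 -0.95] M [ 0.07 -0.01 -0.03] gap 0.0111 q [ 0.23  0.34 -0.17  1.97  0.08  0.84 -1.64]
```

Not yet seated by feel. I continue in 0.5 mm steps.

Request:
send_rows(plan=[[0.8,[0,0,-0.05],[0,0,0]],[0.8,[0,0,-0.05],[0,0,0]],[0.8,[0,0,-0.05],[0,0,0]]])

```text
time: 11.82
eef_pos: [0.5398, -0.1102, 0.1078]
tool_rot: [-0.0, 0.999, -0.042, -0.0]
force: [-0.0, 0.6, -0.7]
finger_gap: 0.0117
```

Request:
send_rows(plan=[[0.8,[0,0,-0.05],[0,0,0]],[0.8,[0,0,-0.05],[0,0,0]],[0.8,[0,0,-0.05],[0,0,0]]])

```text
time: 12.07
eef_pos: [0.5398, -0.1102, 0.1074]
tool_rot: [-0.0, 0.999, -0.042, 0.0]
force: [-0.4, 0.5, 1.5]
finger_gap: 0.0116
```

```bash
python3 - <<'E'
from h import *
st()
f=grab("side");save(f,"pics/s9.png",crop=(140,200,250,320),scale=10)
E
```

```text
t 12.07 p [ 0.5398 -0.1102  0.1074] yyaw -94.76 z [ 1.e-04  0.e+00 -1.e+00] F [-0.4   0.47  1.5 ] M [0.03 0.15 0.03] gap 0.0116 q [ 0.23  0.34 -0.17  1.97  0.08  0.84 -1.64]
```

View pics/s9.png

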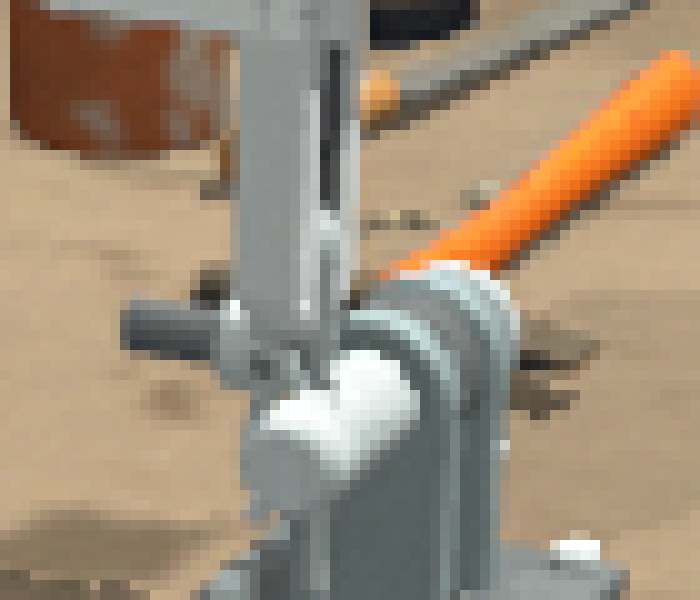

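The bow's end is round the pin (crop px (260,505)), and the contact force is beginning to turn upward. One or two more small pushes to confirm the shoulder is seated.

Request:
send_rows(plan=[[0.8,[0,0,-0.05],[0,0,0]],[0.8,[0,0,-0.05],[0,0,0]],[0.8,[0,0,-0.05],[0,0,0]]])

```text
time: 12.37
eef_pos: [0.5399, -0.1102, 0.1071]
tool_rot: [-0.0, 0.999, -0.042, 0.0]
force: [-1.6, 0.0, 5.3]
finger_gap: 0.0116
```

```bash
python3 -c "from h import *;st()"
```

```text
t 12.37 p [ 0.5399 -0.1102  0.1071] yyaw -94.76 z [ 3.e-04  0.e+00 -1.e+00] F [-1.6   0.02  5.3 ] M [ 0.05  0.46 -0.02] gap 0.0116 q [ 0.23  0.34 -0.17  1.97  0.08  0.83 -1.64]
```

Request:
send_rows(plan=[[0.8,[0,0,-0.03],[0,0,0]],[0.8,[0,0,-0.05],[0,0,0]],[0.8,[0,0,-0.05],[0,0,0]]])

```text
time: 12.62
eef_pos: [0.5401, -0.1102, 0.1069]
tool_rot: [0.0, 0.999, -0.041, 0.0]
force: [-2.1, 0.0, 9.5]
finger_gap: 0.0119
```

```bash
python3 -c "from h import *;st()"
```

```text
t 12.62 p [ 0.5401 -0.1102  0.1069] yyaw -94.76 z [ 6.e-04 -1.e-04 -1.e+00] F [-2.08  0.01  9.53] M [0.19 0.84 0.01] gap 0.0119 q [ 0.23  0.35 -0.17  1.97  0.08  0.83 -1.64]
```

The force rises steeply, 1.5 → 5 → 9.5 N over 0.5 mm, at the expected home height (TCP 0.107 against 0.108). It is seated, so I relieve the push and let go.

Request:
send_rows(plan=[[0.8,[0,0,0.08],[0,0,0]],[1.6,[0,0,0.1],[0,0,0]],[2.5,[0,0,0.1],[0,0,0]],[3.5,[0,0,0.1],[0,0,0]],[4.0,[0,0,0.1],[0,0,0]]])

```text
time: 13.03
eef_pos: [0.5398, -0.1102, 0.1073]
tool_rot: [-0.0, 0.999, -0.042, 0.0]
force: [0.3, 0.6, 0.2]
finger_gap: 0.0326
```

Request:
send_rows(plan=[[4.0,[0,0,0],[0,0,0]],[4.0,[0,0,2],[0,0,0]],[4.0,[0,0,4],[0,0,0]],[4.0,[0,0,7],[0,0,0]],[4.0,[0,0,10],[0,0,0]]])

```text
time: 13.45
eef_pos: [0.5393, -0.1101, 0.2081]
tool_rot: [-0.0, 0.999, -0.041, -0.001]
force: [0.4, -0.3, 0.3]
finger_gap: 0.0401
```

Request:
send_rows(plan=[[4.0,[-1,3,1],[0,0,0]],[4.0,[-2,6,2],[0,0,0]],[4.0,[-2,9,2],[0,0,0]],[4.0,[-2,9,2],[0,0,0]],[4.0,[-2,9,2],[0,0,0]]])

```text
time: 13.87
eef_pos: [0.5198, -0.0188, 0.2276]
tool_rot: [-0.0, 0.999, -0.04, 0.0]
force: [-0.3, -0.8, 0.4]
finger_gap: 0.0399
```

```bash
python3 - <<'E'
from h import *
st()
f=grab("side");save(f,"pics/s10.png",crop=(140,280,190,330),scale=4.2);save(f,"pics/s10c.png",crop=(140,200,250,320),scale=10)
g=grab("top");save(g,"pics/t10.png",crop=(140,220,150,390),scale=3.3)
W=world(f)
m=(W[...,2]>.112)&(W[...,2]<.15)&(abs(W[...,0]-.54)<.03)&(abs(W[...,1]+.11)<.03)
p=W[m];print(len(p),p.mean(0),p.min(0),p.max(0))
E
```

```text
t 13.87 p [ 0.5198 -0.0188  0.2276] yyaw -94.59 z [ 6.e-04  2.e-04 -1.e+00] F [-0.32 -0.85  0.37] M [ 0.    0.03 -0.03] gap 0.0399 q [ 0.13  0.16 -0.24  1.91  0.04  1.07 -1.78]
74 [ 0.53874752 -0.10599647  0.12592765] [ 0.52822101 -0.11397066  0.11200114] [ 0.5502879  -0.10059628  0.13830859]
```

View pics/s10.png

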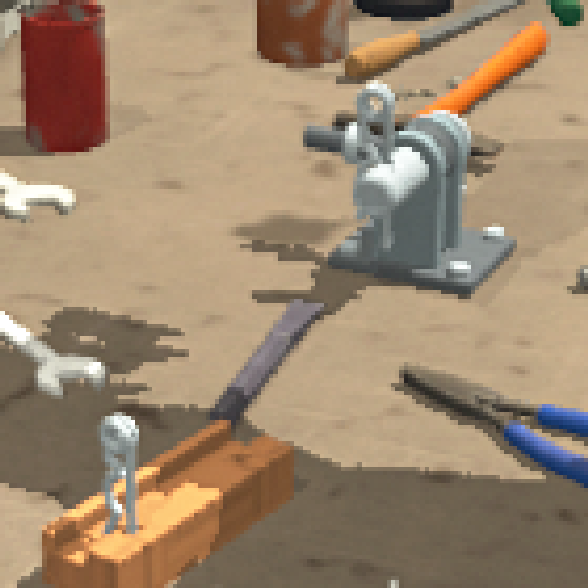

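View pics/s10c.png

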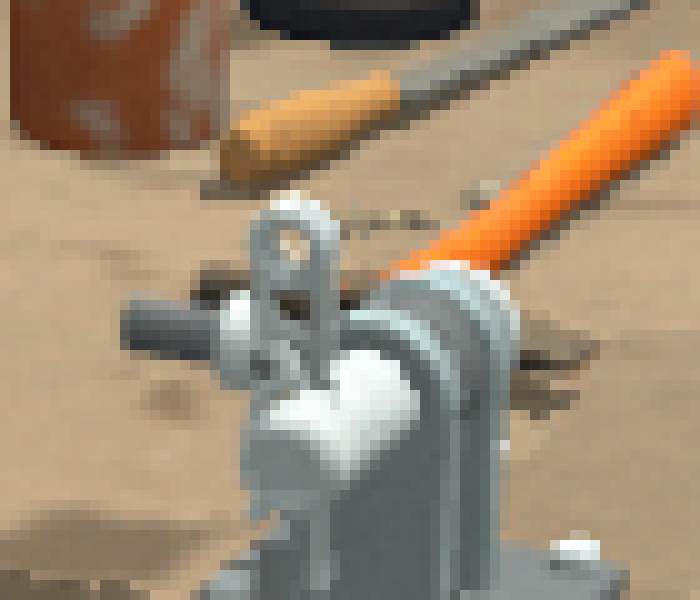

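View pics/t10.png

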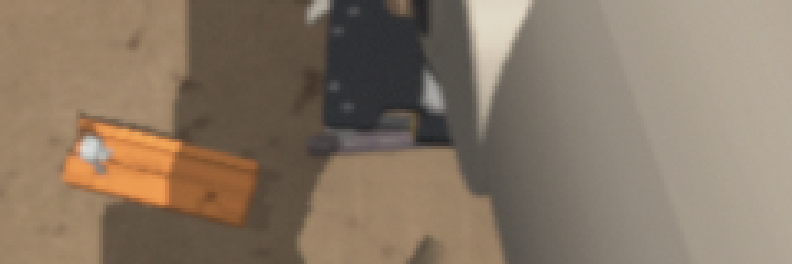

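The cotter stands upright with its leg through the pin and the bow round its +x side. The coil is at crop px (293,245), and its top measures 0.1383 m against 0.1385 m expected when fully home. The small cotter is still in the rack at (120,430) of the wide crop, and the gripper is clear. I hand in.

```bash
python3 -c "
from h import *
print(robot.hand_in());st()"
```

```text
the job is handed in; nothing more can be done
None
the job is handed in; nothing more can be done
```

The larger cotter is fully home in the clevis pin and released, and I handed the job in at about 14 s of the 61 s. The hand-in reports no verdict.

- **What I did:** I gripped the larger cotter by its coil and drew it straight up out of the rack. I found the cross hole in both cameras, aligned the leg over it and felt it enter with almost no axial force. I then pushed it down with the bow on the pin's +x side.
- **Forces:** The push read about 5 N before the bow snapped over; the spring then drew it in at about 9 N. A final push confirming the shoulder was seated read 9.5 N, so no reading came near 25 N. I only read the force at the end of each short move, so peaks between readings were not seen.
- **Last checks:** The coil's top measured 0.1383 m, against 0.1385 m expected when fully home. The leg and the bow's end showed below the pin. The small cotter was still standing in the rack, and the gripper was clear of everything.
- **Disagreements:** The top camera put the leg about 2 mm off the arm's own position reading, so I aligned leg and hole against each other in the pictures. A light sideways touch of about 1 N at entry went away after shifting 1 mm. At the end the arm hid the pin from the top camera, so only the side view confirms the final seating.

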